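# Open a tab-locked canister

### The arm

A 6-joint arm with a two-finger parallel gripper is mounted at the origin on a cart in front of the work surface, level with it; the furniture and walls round the work are solid. World frame = base frame: x ahead of the robot, y to its left, z up, the work surface at z = 0. Lengths are in m, angles in degrees, forces in N, time in s.
With the tool pointing down it reaches from about 0.25 to 0.725 m from the base axis. Payload 9.7 kg.
Tool frame: the origin (TCP) lies between the finger pads, 19 mm behind the fingertips; this is the grasp point; z points along the fingers, y is the line along which they close (so a half turn about z gives the same grasp; the last joint's range is limited). The gripper opens to 85 mm and grips with 20 to 120 N. Pads are 22 mm wide; open, the fingers measure 114 mm over their backs; the gripper's body (76 mm by 85 mm) begins 54 mm behind the grasp point. The pads swing forward as they close: fully open they stand 13 mm farther back than shut.
Start: joints at [68.984, 4.979, 10.078, 95.1, 0, 90], TCP at [0.197, 0.513, 0.25] pointing down, gripper open.
Joint ranges: [-179.16, 179.16], [-48.56, 103.87], [-65.8, 70.77], [-126.05, 130.52], [-82.76, 87.17], [-180, 180]. Speed limits (degrees/s): [127.2, 127.2, 147.25, 180, 180, 180].

### API

Orientations are given as [roll, pitch, yaw] about the fixed x, y, z axes, in that order (R = Rz(yaw) Ry(pitch) Rx(roll)).
In Python, from workcell import bot gives the robot as it stands. The module is installed in compiled form; this text tells all that it offers.
- The arm moves only by the tool send_rows, never from a script. Its argument "moves" is one flat list of numbers, 7 for each row, row after row: the shift along the world's x, y, z normalised to -1 to 1, where 1 is 0.025 m, then the turn, a rotation vector about the world's x, y, z normalised to -1 to 1, where 1 is 0.15 rad, then the closure, from -1 (fully open) to 1 (shut), so that 0 is half open. A call has 1 to 8 rows; each row shifts and turns the commanded pose from where the row before left it; what a row does not reach is not made up. A row lasts 1/8 s, in which the tool goes at most 62.5 mm and 10.7 degrees, less where a joint would pass 70% of its speed; a pose out of reach is approached as far as the arm can. A call with a number of a shift or a turn outside -1 to 1 is refused whole. A call with a gripper value outside its range is refused whole. The fingers move at their own pace and stop on an object; "squeeze" is the grip in N (left out, the last holds). Time passes only in rows, so rows that do not move let the fingers close. It gives the time, the measured TCP pose, the force, the opening and the grip force at its end, in the units of the state.
- bot.get_obs(): the state, without advancing time (a new reading comes with each control period).
- bot.camera(name): name is "scene" or "side" or "wrist"; returns a dict with "color" (420x560x3 uint8, red, green, blue), "camera_matrix" (3x3 intrinsics, pixels), "R" (3x3) and "t" (3): a world point X has camera coordinates R X + t. Camera axes: x right, y down, z forward; pixel columns grow to the right and rows downward; lengths in m; the calibration is good to about 2 mm. A picture is of the moment at which its call begins. There is no depth.
- bot.job_done(): hands the job in; it is judged then, once.
Trained networks look in the newest picture that a camera, given by its name, has taken for a name from the list of things; names that differ only in an ending like _2 or _b are one class to them, and where a whole thing is asked for, a point or a joint stands for the part that bears it (a point fixed in the world has none). Each returns a list of dicts, best first, with "p" (0 to 1); they miss things now and then, are a little off and sometimes report something else, mostly with a low value. They report only what shows in the picture. A call takes as long as a camera call. They do not tell look-alikes from the thing itself.
- bot.boxes_of(camera, query): "extent" ([left, top, right, bottom] in pixels, round what is visible of it).
- bot.trace(camera, query): "region" (420x560 bool, what is visible of it) and "extent" ([left, top, right, bottom] in pixels, round what is visible of it).
- bot.landmark_of(camera, query): "pixel" ([column, row] in pixels: a listed point, or the origin of a listed thing).
The state is a dict: "time": time; "q": joint angles; "qd": joint speeds; "joint_efforts": joint torques, N m; "ee_pos": TCP position; "tcp_rot": TCP orientation; "wrist_force": force on the tool from outside, world axes, zero at the start; "torque": the same for the moment, N m; "opening": finger opening in m; "grasp_force": force on a finger pad.
Only numpy, scipy, OpenCV 4.12 (cv2) and the standard library are available. Lean on these libraries where they do the work, as an engineer would, in place of code of your own. Each camera call takes 0.05 s, during which the arm holds its last target. There are 200 camera calls.

### The job

Open the small aluminium canister: squeeze the cap's two side tabs fully in between the fingers and, keeping them squeezed, turn the cap anticlockwise (seen from above) until you feel it come up against its stop, then lift it straight off and set it down, upright and without dropping it, on the round black rubber pad. Be gentle: do not crush the tabs, force the cap against the stop or pull while it is still locked, and leave the other things on the bench where they are.

Things in the scene. Friction and masses are not known exactly. Their poses are not given: they have to be found in the camera images.
- pot: Aluminium canister fixed to the bench, 80 mm diameter; shoulder 51 mm high. Origin at the centre of its underside, z up. The cap seats with its origin 55 mm above this one and its axes along the pot's (play about 0.04 rad). Contact force between cap and canister must stay below 30 N. A microscope and a splash shield stand to its left: come from there at 0.4 m height or more.
- pot_mouth (a point): Centre of the canister's mouth: neck 42 mm outside, 35 mm inside diameter, 62 mm above the bench. Two dark hooks, 64 mm high, hold the cap's lugs. Hooks and stops sit on a ring set differently each time: the stop is met 0.48 to 1.05 rad anticlockwise of the locked position. It is sprung (14 N m/rad; 30 N about 0.05 rad in). The lugs come free of the hooks 0.06 rad before it.
- pot_notch (a point): One of two notches (at the pot's +y and -y) in the broken wall on the shoulder, radius 30.5 to 36 mm, 62 mm high; here 33 mm from the axis, 56 mm up. In them stand the feet of the cap's tabs, which so lock the cap against turning.
- cap: White plastic cap, 0.12 kg, loose, seated and locked at the start. Origin at the centre of its underside, z up. Disc of 44 mm diameter, top 13 mm above the origin; hub of 22 mm diameter up to 27 mm; a plug below (32.4 mm) centres it in the neck with about 1 mm play. Lugs at +x and -x, grey sliding tabs at +y and -y. Set down, it stands on tab feet and lugs, at the origin's height.
- cap_lug (a point): The cap's lug at its +x, 27 mm from the axis, 2 mm above the cap's origin; 9 mm wide, reaching to radius 29.5 mm; a second one at -x.
- cap_grip (a point): Grip point on the cap's axis between the paddles, 35 mm above its origin (TCP here keeps the fingertips clear of the hooks). Fingers close along the cap's y on the tabs' paddles: each 24 mm wide (along x), 9 to 39 mm above the cap's origin, 66 mm across both when out, 54 mm squeezed in. Force between fingers and cap, both fingers together, must stay below 70 N.
- tab_left (a joint): Slide of the tab at the cap's +y: 0 out, 0.006 m squeezed fully in. Spring: 4 N when out, 12 N when fully in. Its foot is free of the notch beyond 0.004.
- tab_right (a joint): The same for the tab at the cap's -y.
- pad: Round black rubber pad, fixed, 100 mm diameter, 4 mm thick; origin at the centre of its underside, its top is 4 mm above.
- dappen: Bystander: white glass dappen dish, 43 x 43 x 26 mm, loose; origin at the centre of its underside.
- paste: Bystander: paste tube lying flat, 42 x 136 x 32 mm, long along its y, loose; origin at the centre of its underside.
- spatula: Bystander: green-handled mixing spatula lying flat, 28 x 198 x 14 mm, long along its y, loose; origin at the centre of its underside.
- cast: Bystander: white dental cast, 62 x 70 x 29 mm, loose; origin at the centre of its underside.
There are look-alikes about, which are no part of the job. Of the things that look like the pad, take the one that is nearest to the robot's base at the start.

How it is judged:
By the outcome, as a careful person would: the job done as asked, in the order asked, and still so for the second after the job is handed in, with the robot touching nothing.
It also fails if it takes over 69 s, if anything falls off the work surface, if the arm or the gripper's body presses on something with over 40 N, if the wrist force passes 120 N, or if a joint passes its speed limit or range.

## Working session

There is one attempt and no reset: what is moved stays moved. The work goes in short steps, Python scripts to look and compute and a tool call to move; the robot and the scene stay as the last step left them, time stands still between calls to the robot, and variables do not carry over. Pictures are saved under pics/ and viewed, at most 12 in all, crops included, and the job is handed in when it is done.

Besides the shell and the picture viewer there is one more tool, called as name(argument=value, ...) on one line, values as JSON. send_rows: Moves the arm, as the interface text tells. Its arguments: {"type":"object","properties":{"moves":{"type":"array"},"squeeze":{"type":"number"}},"required":["moves"]}

```bash
mkdir -p pics; cat > h.py <<'E'
from workcell import bot
import cv2, numpy as np
def snap(n,f=None):
    c=bot.camera(n)
    if f: cv2.imwrite('pics/'+f,c['color'][:,:,::-1])
    return c
def ray(c,p,z):
    K=np.array(c['camera_matrix']);R=np.array(c['R']);t=np.array(c['t'])
    o=-R.T@t; d=R.T@np.linalg.solve(K,[p[0],p[1],1]); return o+d*(z-o[2])/d[2]
def proj(c,X):
    u=np.array(c['camera_matrix'])@(np.array(c['R'])@np.array(X)+np.array(c['t'])); return u[:2]/u[2]
def tri(obs):
    A=[];b=[]
    for c,p in obs:
        R=np.array(c['R']);t=np.array(c['t']);d=R.T@np.linalg.solve(np.array(c['camera_matrix']),[p[0],p[1],1]);d/=np.linalg.norm(d)
        P=np.eye(3)-np.outer(d,d);A.append(P);b.append(P@(-R.T@t))
    return np.linalg.lstsq(np.vstack(A),np.hstack(b),rcond=None)[0]
E
python3 - <<'E'
from h import *
np.set_printoptions(precision=3,suppress=True)
H=dict(pot_mouth=.062,pot_notch=.056,cap_lug=.057,cap_grip=.09,cap=.055,pad=0,pot=0,dappen=0,paste=0,spatula=0,cast=0)
for n in('scene','side'):
    c=snap(n,n+'1.png'); print(n,-np.array(c['R']).T@c['t'])
    for q,z in H.items():
        print(q,[(round(d['p'],2),np.round(d['pixel']),ray(c,d['pixel'],z)[:2]) for d in bot.landmark_of(n,q)][:4])
print(bot.get_obs())
E
```

```text
scene [0.981 0.308 0.897]
pot_mouth [(0.74, array([396., 273.]), array([0.503, 0.052])), (0.6, array([377., 270.]), array([0.523, 0.025]))]
pot_notch [(0.75, array([399., 273.]), array([0.495, 0.054])), (0.7, array([334., 222.]), array([ 0.503, -0.105])), (0.4, array([377., 268.]), array([0.515, 0.02 ]))]
cap_lug [(0.71, array([374., 283.]), array([0.543, 0.039]))]
cap_grip [(0.78, array([382., 258.]), array([0.515, 0.024])), (0.69, array([396., 272.]), array([0.517, 0.058]))]
cap []
pad [(0.87, array([243., 216.]), array([ 0.604, -0.267])), (0.7, array([280., 175.]), array([ 0.471, -0.305])), (0.5, array([196., 166.]), array([ 0.596, -0.45 ]))]
pot [(0.85, array([372., 281.]), array([0.513, 0.015]))]
dappen [(0.78, array([332., 221.]), array([ 0.473, -0.136]))]
paste [(0.88, array([284., 250.]), array([ 0.594, -0.148]))]
spatula [(0.75, array([198., 169.]), array([ 0.598, -0.439])), (0.58, array([287., 253.]), array([ 0.594, -0.139]))]
cast [(0.85, array([283., 317.]), array([ 0.691, -0.038]))]
side [0.066 0.019 0.875]
pot_mouth []
pot_notch [(0.65, array([186., 281.]), array([0.5  
[... 568 characters left out ...]
 -0.451]))]
paste [(0.66, array([359., 246.]), array([ 0.471, -0.313])), (0.63, array([263., 228.]), array([ 0.59 , -0.136]))]
spatula [(0.82, array([385., 188.]), array([ 0.589, -0.442]))]
cast [(0.82, array([204., 208.]), array([ 0.691, -0.031]))]
{'time': 1.2, 'q': array([68.983,  4.979, 10.077, 95.1  , -0.   , 90.001]), 'qd': array([-0.05 ,  0.02 , -0.067,  0.081, -0.057,  0.011]), 'joint_efforts': array([  0.   , -52.011,  46.486,   0.002,  -0.   ,  -0.   ]), 'ee_pos': array([0.197, 0.513, 0.25 ]), 'tcp_rot': array([-179.999,    0.   ,  158.982]), 'wrist_force': array([-0.534, -0.123,  0.678]), 'torque': array([-0.052,  0.015, -0.048]), 'grasp_force': 0.0, 'opening': 0.0853049613797551}
```

View pics/scene1.png

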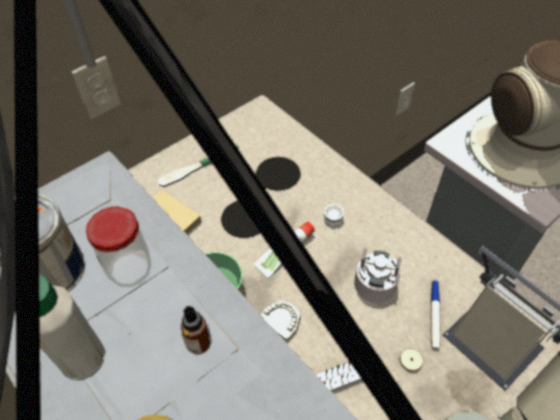

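View pics/side1.png

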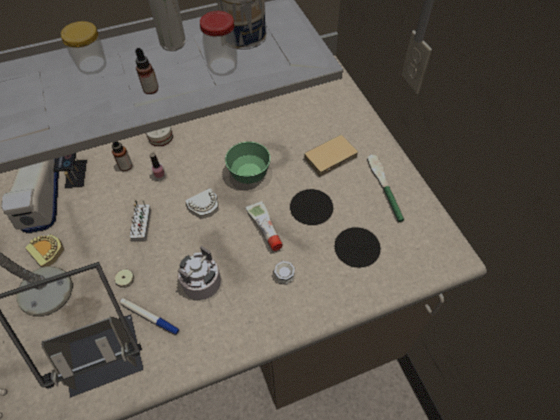

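The scene shows the canister at scene (378,272) and side (198,272). There are two black discs, at side (311,207) and (358,246). The second is nearer the base, at about (0.470, -0.309). First I rise and turn.

send_rows(moves=[0,0,1,0,0,0,-1,0,0,1,0,0,0,-1,0,0,1,0,0,0.5,-1,0,0,1,0,0,0.5,-1,0,0,1,0,0,0.5,-1,0,0,1,0,0,0.5,-1,0.5,-1,1,0,0,0.5,-1,0.5,-1,0.5,0,0,0.5,-1])

```text
time: 2.2
ee_pos: [0.2224, 0.4631, 0.4386]
tcp_rot: [180.0, 0.0, -175.1]
wrist_force: [0.4, 0.5, 0.1]
opening: 0.0854
grasp_force: 0.0
```

```bash
python3 -c "
from h import *
o=bot.get_obs();print(o['time'],o['q'],o['ee_pos'],o['tcp_rot'])"
```

```text
2.2 [ 6.43432543e+01  9.87819215e+00  3.78581435e+01  1.17920467e+02
 -2.94761317e-03  5.93943862e+01] [0.22244123 0.46306144 0.43855399] [ 1.79950303e+02  3.28217595e-02 -1.75051148e+02]
```

send_rows(moves=[0.65,-1,0,0,0,0.2,-1,0.65,-1,0,0,0,0.2,-1,0.65,-1,0,0,0,0.2,-1,0.65,-1,0,0,0,0.2,-1,0.65,-1,0,0,0,0.2,-1,0.65,-1,0,0,0,0.2,-1,0.65,-1,0,0,0,0.2,-1,0.65,-1,0,0,0,0.2,-1])

```text
time: 3.2
ee_pos: [0.3527, 0.2625, 0.4376]
tcp_rot: [180.0, 0.0, -161.4]
wrist_force: [-0.3, 0.6, -0.1]
opening: 0.0855
grasp_force: 0.0
```

send_rows(moves=[0.65,-1,0,0,0,0.2,-1,0.65,-1,0,0,0,0.2,-1,0.65,-1,0,0,0,0.2,-1,0.65,-1,0,0,0,0.2,-1,0.65,-1,0,0,0,0.2,-1,0.65,-1,0,0,0,0,-1,0.65,-1,0,0,0,0,-1,0.65,-1,0,0,0,0,-1])

```text
time: 4.2
ee_pos: [0.4827, 0.0625, 0.4376]
tcp_rot: [-180.0, 0.0, -152.9]
wrist_force: [0.3, 0.2, 0.5]
opening: 0.0854
grasp_force: 0.0
```

send_rows(moves=[0.6,-0.8,0,0,0,0,-1,0.6,-0.8,0,0,0,0,-1,0,0,-1,0,0,0,-1,0,0,-1,0,0,0,-1,0,0,-1,0,0,0,-1,0,0,-1,0,0,0,-1,0,0,-1,0,0,0,-1,0,0,-1,0,0,0,-1])

```text
time: 5.2
ee_pos: [0.5121, 0.0234, 0.2867]
tcp_rot: [-180.0, 0.0, -152.9]
wrist_force: [-0.1, -0.8, -0.0]
opening: 0.0856
grasp_force: 0.0
```

```bash
python3 - <<'E'
from h import *
np.set_printoptions(precision=4,suppress=True)
H=dict(pot_mouth=.062,pot_notch=.056,cap_lug=.057,cap_grip=.09,cap=.055,pot=0)
C={n:snap(n,n+'2.png') for n in('wrist','side')}
for q,z in H.items():
  for n,c in C.items():
    print(q,n,[(round(d['p'],2),np.round(d['pixel']),ray(c,d['pixel'],z)[:2]) for d in bot.landmark_of(n,q)][:4])
c=C['wrist'];print(-np.array(c['R']).T@c['t'])
o=bot.get_obs();print(o['time'],o['q'],o['ee_pos'],o['tcp_rot'])
E
```

```text
pot_mouth wrist []
pot_mouth side []
pot_notch wrist [(0.67, array([310., 177.]), array([0.4976, 0.0557]))]
pot_notch side []
cap_lug wrist [(0.71, array([278., 206.]), array([0.5393, 0.041 ]))]
cap_lug side []
cap_grip wrist [(0.8, array([276., 181.]), array([0.5103, 0.0236]))]
cap_grip side []
cap wrist [(0.93, array([273., 181.]), array([0.5186, 0.0238])), (0.64, array([162.,  60.]), array([ 0.4642, -0.1191]))]
cap side []
pot wrist [(0.58, array([276., 170.]), array([0.5163, 0.0261]))]
pot side []
[ 0.4491 -0.0086  0.4107]
5.9 [  2.6182   0.8604  10.0175  99.1446   0.0001 -24.4969] [0.5123 0.0234 0.2877] [-179.995     0.0114 -152.8849]
```

View pics/wrist2.png

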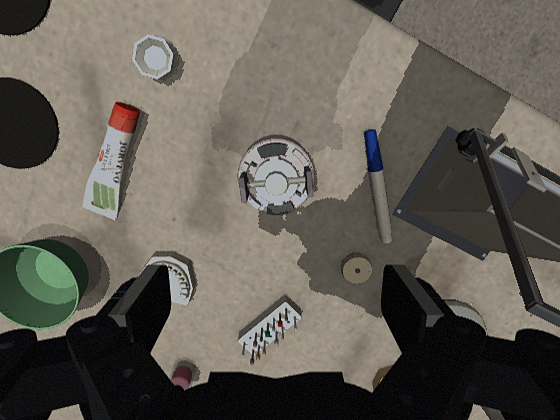

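```bash
python3 - <<'E'
from h import *
i=cv2.imread('pics/wrist2.png')[125:225,220:335]
cv2.imwrite('pics/crop2.png',cv2.resize(i,None,fx=6,fy=6,interpolation=cv2.INTER_CUBIC)[:600,:800])
E
```

```text
(no output)
```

View pics/crop2.png

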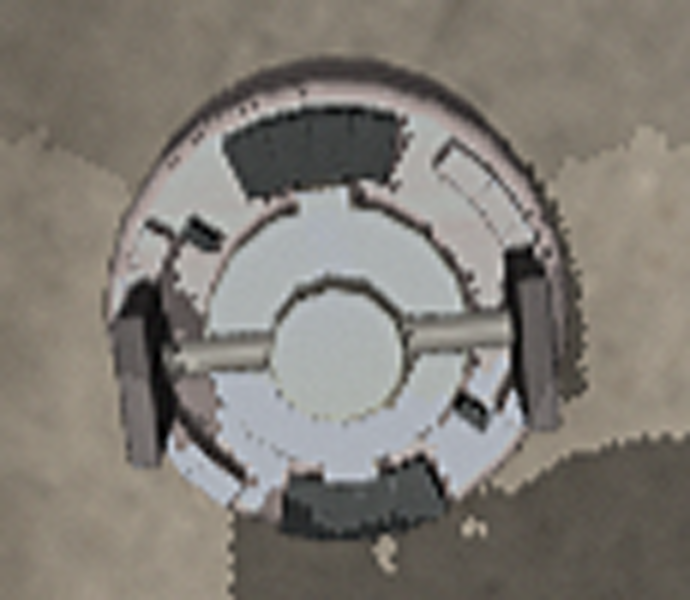

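```bash
python3 - <<'E'
from h import *
c=snap('wrist')
f=lambda x,y:np.array([220+x/6,125+y/6])
print('hub',ray(c,f(338,350),.082))
# pixel scale of hub top
for z in(.07,.075,.08):
    a,b=ray(c,f(185,357),z),ray(c,f(508,329),z); d=b-a; print('rod',np.degrees(np.arctan2(d[1],d[0])),(a+b)/2,np.linalg.norm(d))
print(bot.get_obs()['tcp_rot'])
ctr=ray(c,f(338,350),.082)[:2]
im=cv2.resize(cv2.imread('pics/wrist2.png')[125:225,220:335],None,fx=6,fy=6,interpolation=cv2.INTER_CUBIC)
def P(x,y,z,yaw,ctr):
    X=[ctr[0]+np.cos(yaw)*x-np.sin(yaw)*y,ctr[1]+np.sin(yaw)*x+np.cos(yaw)*y,z]
    u=proj(c,X); return tuple(int(v) for v in (u-[220,125])*6+3)
yaw=np.radians(29)
for s in(1,-1):
  for z in(.064,.094):
    cv2.line(im,P(-.012,s*.033,z,yaw,ctr),P(.012,s*.033,z,yaw,ctr),(0,0,255),1)
for r,z,col in((.011,.082,(0,255,0)),(.022,.068,(255,0,0)),(.04,.051,(0,255,255))):
  for k in range(60):
    a=k*.1047; cv2.circle(im,P(r*np.cos(a),r*np.sin(a),z,0,ctr),1,col,-1)
for s in(1,-1): cv2.circle(im,P(s*.0295,0,.057,yaw,ctr),4,(255,0,255),-1)
cv2.imwrite('pics/ov2.png',im)
E
```

```text
hub [0.51437823 0.02561166 0.082     ]
rod 122.17258569647336 [0.51511201 0.02751487 0.07      ] 0.05265703910098948
rod 122.17258569647336 [0.51414782 0.02698612 0.075     ] 0.051886251696998044
rod 122.17258569647336 [0.51318364 0.02645737 0.08      ] 0.051115464293006604
[-1.79995592e+02  6.04557189e-03 -1.52889504e+02]
```

View pics/ov2.png

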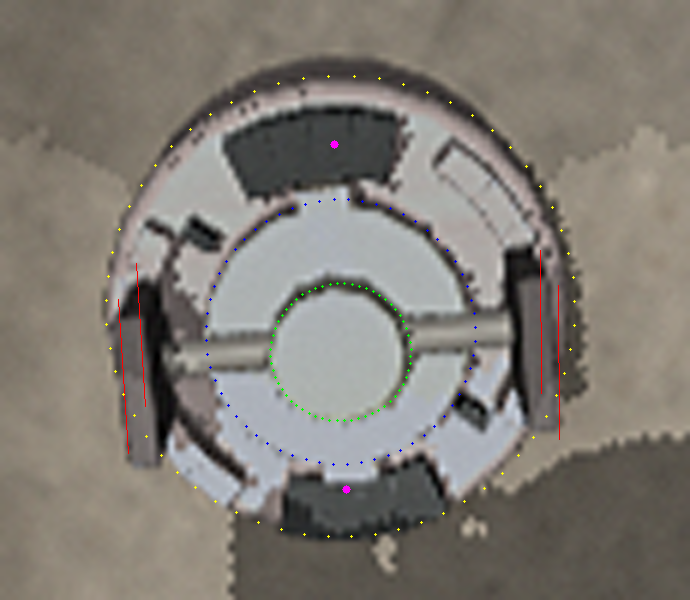

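Overlaying the cap model matches the picture: hub at crop (338,350), rods level, paddles at crop (130,390) and (545,350). That puts the cap centre at about (0.5144, 0.0258) with yaw about 31°. I correct for this and descend.

send_rows(moves=[0.1,0.1,-1,0,0,0.45,-1,0,0,-1,0,0,0,-1,0,0,-1,0,0,0,-1,0,0,-1,0,0,0,-1,0,0,-1,0,0,0,-1,0,0,-1,0,0,0,-1,0,0,-0.5,0,0,0,-1,0,0,-0.5,0,0,0,-1])

```text
time: 6.95
ee_pos: [0.515, 0.0259, 0.1124]
tcp_rot: [-180.0, 0.0, -149.0]
wrist_force: [0.7, 0.9, -0.4]
opening: 0.0852
grasp_force: 0.0
```

send_rows(moves=[0,0,-0.5,0,0,0,-1,0,0,-0.4,0,0,0,-1,0,0,0,0,0,0,-1,0,0,0,0,0,0,-1])

```text
time: 7.45
ee_pos: [0.515, 0.0259, 0.0904]
tcp_rot: [-180.0, 0.0, -149.0]
wrist_force: [0.0, 0.7, 0.3]
opening: 0.0854
grasp_force: 0.0
```

```bash
python3 - <<'E'
from h import *
c=snap('wrist','wrist3.png')
o=bot.get_obs();print(o)
for q,z in dict(cap_grip=.09,cap_lug=.057,pot_notch=.056).items():
    print(q,[(round(d['p'],2),np.round(d['pixel']),ray(c,d['pixel'],z)[:2]) for d in bot.landmark_of('wrist',q)][:4])
E
```

```text
{'time': 7.5, 'q': array([ 2.88260484e+00,  1.82571265e-01, -1.25321863e+01,  7.72395938e+01,
       -5.23897537e-04, -2.80963935e+01]), 'qd': array([-0.00420024, -0.07893143,  0.04800076,  0.03809589, -0.07499254,
        0.13803584]), 'joint_efforts': array([ 1.17783180e-03, -4.64337587e+01,  4.62078094e+01, -3.13287546e-04,
       -1.37050242e-04, -4.63649803e-05]), 'ee_pos': array([0.51503682, 0.02593144, 0.09052619]), 'tcp_rot': array([-1.79978039e+02,  4.00225173e-02, -1.49020994e+02]), 'wrist_force': array([ 0.32476883, -0.41524612, -0.43943355]), 'torque': array([ 0.02252708, -0.0189255 , -0.0414225 ]), 'grasp_force': 0.0, 'opening': 0.08546273678708931}
cap_grip [(0.8, array([276., 291.]), array([0.51464031, 0.02608333]))]
cap_lug [(0.67, array([277., 308.]), array([0.5383161 , 0.04113016])), (0.6, array([345., 255.]), array([0.49723107, 0.05398682]))]
pot_notch [(0.89, array([346., 253.]), array([0.49635423, 0.05419435]))]
```

View pics/wrist3.png

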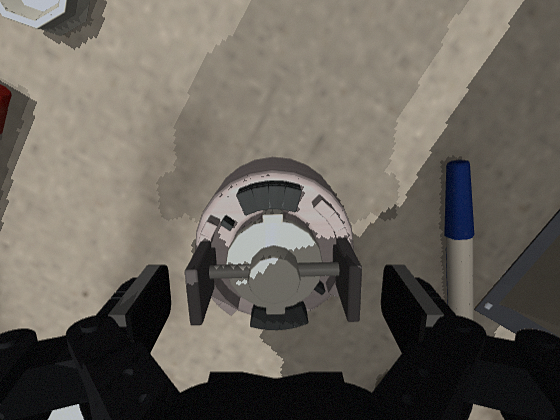

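The wrist picture shows both fingers straddling the paddles, hub at (275,275), roughly even gaps. Closing gently.

send_rows(moves=[0,0,0,0,0,0,-0.7,0,0,0,0,0,0,-0.6,0,0,0,0,0,0,-0.5,0,0,0,0,0,0,-0.4,0,0,0,0,0,0,-0.3,0,0,0,0,0,0,-0.2,0,0,0,0,0,0,0,0,0,0,0,0,0,0], squeeze=24)

```text
time: 8.65
ee_pos: [0.5152, 0.0261, 0.0915]
tcp_rot: [-180.0, 0.1, -149.0]
wrist_force: [-3.2, 0.9, 11.5]
opening: 0.0524
grasp_force: 23.5
```

send_rows(moves=[0,0,0,0,0,0,0.5,0,0,0,0,0,0,1,0,0,0,0,0,0,1,0,0,0,0,0,0,1])

```text
time: 9.15
ee_pos: [0.5152, 0.026, 0.0916]
tcp_rot: [-180.0, 0.1, -149.0]
wrist_force: [-3.8, 0.8, 12.2]
opening: 0.053
grasp_force: 23.5
```

```bash
python3 -c "
from h import *
o=bot.get_obs();print({k:o[k] for k in('time','ee_pos','tcp_rot','wrist_force','torque','grasp_force','opening')})"
```

```text
{'time': 9.15, 'ee_pos': array([0.51517679, 0.02604476, 0.09155324]), 'tcp_rot': array([-1.79960192e+02,  1.05056307e-01, -1.49011335e+02]), 'wrist_force': array([-3.84408786,  0.8163107 , 12.23624965]), 'torque': array([0.05406501, 0.63830672, 0.0725851 ]), 'grasp_force': 23.50499153137207, 'opening': 0.05300412052272294}
```

send_rows(moves=[0,0,0.05,0,0,0,1,0,0,0,0,0,0.2,1,0,0,0,0,0,0.2,1,0,0,0,0,0,0.2,1])

```text
time: 9.65
ee_pos: [0.5151, 0.0259, 0.0918]
tcp_rot: [-180.0, 0.1, -143.8]
wrist_force: [-1.2, 0.7, 6.6]
opening: 0.0523
grasp_force: 27.3
```

```bash
cat > s.py <<'E'
from h import *
np.set_printoptions(precision=4,suppress=True)
o=bot.get_obs();print({k:o[k] for k in('time','ee_pos','tcp_rot','wrist_force','torque','grasp_force','opening')})
E
python3 s.py
```

```text
{'time': 9.65, 'ee_pos': array([0.5151, 0.0259, 0.0918]), 'tcp_rot': array([-179.9656,    0.0553, -143.7573]), 'wrist_force': array([-1.1805,  0.714 ,  6.6259]), 'torque': array([ 0.0279,  0.0547, -0.1033]), 'grasp_force': 27.27427750825882, 'opening': 0.05230674056672343}
```

send_rows(moves=[0,0,0,0,0,0.25,1,0,0,0,0,0,0.25,1,0,0,0,0,0,0.25,1,0,0,0,0,0,0.25,1,0,0,0,0,0,0.25,1,0,0,0,0,0,0.25,1,0,0,0,0,0,0.25,1,0,0,0,0,0,0.25,1])

```text
time: 10.65
ee_pos: [0.5151, 0.0259, 0.0918]
tcp_rot: [-180.0, 0.0, -126.6]
wrist_force: [-0.0, 0.1, 6.0]
opening: 0.0528
grasp_force: 27.3
```

```bash
python3 s.py; python3 - <<'E'
from h import *
c=snap('wrist','wrist4.png')
i=cv2.imread('pics/wrist4.png')[140:340,160:400]
cv2.imwrite('pics/crop4.png',cv2.resize(i,None,fx=3,fy=3,interpolation=cv2.INTER_CUBIC))
E
```

```text
{'time': 10.65, 'ee_pos': array([0.5151, 0.0259, 0.0918]), 'tcp_rot': array([-179.9511,    0.0443, -126.5539]), 'wrist_force': array([-0.0003,  0.123 ,  5.9795]), 'torque': array([ 0.0736, -0.0079, -0.0204]), 'grasp_force': 27.27943181991577, 'opening': 0.05277804712718498}
```

View pics/crop4.png

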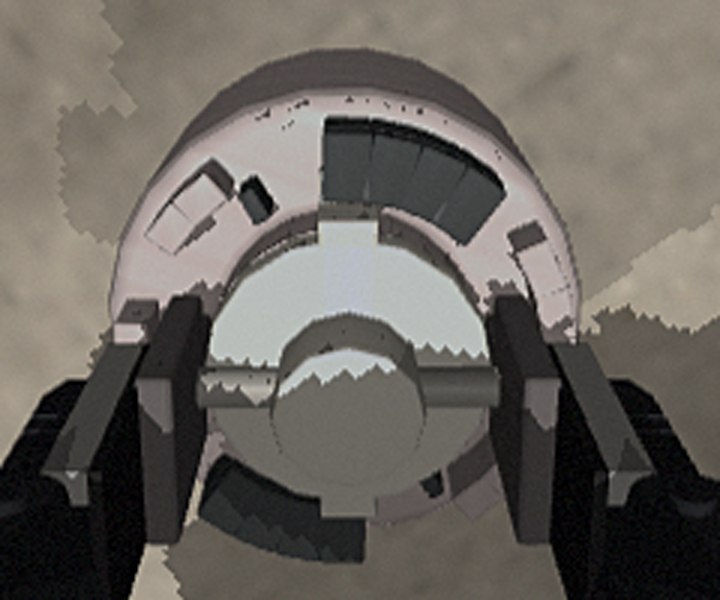

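The crop shows the cap turning with the gripper. The lug edge is at (320,240), the stop post at (270,205), roughly 0.25 rad to go. The torque is still about zero.

send_rows(moves=[0,0,0,0,0,0.2,1,0,0,0,0,0,0.2,1,0,0,0,0,0,0.2,1,0,0,0,0,0,0.2,1,0,0,0,0,0,0.15,1,0,0,0,0,0,0.1,1,0,0,0,0,0,0,1])

```text
time: 11.58
ee_pos: [0.5152, 0.026, 0.0918]
tcp_rot: [-179.9, 0.0, -117.6]
wrist_force: [-0.3, 0.8, 6.6]
opening: 0.0525
grasp_force: 27.3
```

```bash
python3 s.py
```

```text
{'time': 11.575, 'ee_pos': array([0.5152, 0.026 , 0.0918]), 'tcp_rot': array([-179.942 ,    0.0372, -117.5836]), 'wrist_force': array([-0.3303,  0.8159,  6.5607]), 'torque': array([-0.0385,  0.0763, -0.0622]), 'grasp_force': 27.270880043506622, 'opening': 0.052548871799513446}
```

send_rows(moves=[0,0,0,0,0,0.1,1,0,0,0,0,0,0.1,1,0,0,0,0,0,0,1])

```text
time: 11.95
ee_pos: [0.5152, 0.0259, 0.0918]
tcp_rot: [-179.9, 0.0, -115.9]
wrist_force: [1.0, 0.2, 7.0]
opening: 0.0522
grasp_force: 27.3
```

```bash
python3 s.py
```

```text
{'time': 11.95, 'ee_pos': array([0.5152, 0.0259, 0.0918]), 'tcp_rot': array([-179.9369,    0.0365, -115.8665]), 'wrist_force': array([1.0317, 0.1991, 6.9688]), 'torque': array([ 0.0321, -0.0259,  0.0107]), 'grasp_force': 27.272866666316986, 'opening': 0.05222287925690589}
```

send_rows(moves=[0,0,0,0,0,0.1,1,0,0,0,0,0,0,1])

```text
time: 12.2
ee_pos: [0.5152, 0.0259, 0.0918]
tcp_rot: [-179.9, 0.0, -115.0]
wrist_force: [0.4, 0.1, 6.1]
opening: 0.0525
grasp_force: 27.3
```

```bash
python3 s.py
```

```text
{'time': 12.2, 'ee_pos': array([0.5152, 0.0259, 0.0918]), 'tcp_rot': array([-179.9401,    0.0345, -115.0119]), 'wrist_force': array([0.4477, 0.1168, 6.0907]), 'torque': array([ 0.0048, -0.0062, -0.0292]), 'grasp_force': 27.271912693977356, 'opening': 0.05249571179609376}
```

send_rows(moves=[0,0,0,0,0,0.1,1,0,0,0,0,0,0.05,1,0,0,0,0,0,0,1])

```text
time: 12.58
ee_pos: [0.5152, 0.026, 0.0918]
tcp_rot: [-179.9, 0.0, -113.7]
wrist_force: [-0.6, -1.3, 6.5]
opening: 0.0528
grasp_force: 27.3
```

```bash
python3 s.py
```

```text
{'time': 12.575, 'ee_pos': array([0.5152, 0.026 , 0.0918]), 'tcp_rot': array([-179.936 ,    0.0351, -113.7276]), 'wrist_force': array([-0.5768, -1.2787,  6.4516]), 'torque': array([ 0.0361, -0.0703,  0.029 ]), 'grasp_force': 27.270000278949738, 'opening': 0.05280690552353226}
```

```bash
python3 - <<'E'
from h import *
c=snap('wrist','wrist5.png')
i=cv2.imread('pics/wrist5.png')[140:340,160:400]
cv2.imwrite('pics/crop5.png',cv2.resize(i,None,fx=3,fy=3,interpolation=cv2.INTER_CUBIC))
E
```

```text
(no output)
```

View pics/crop5.png

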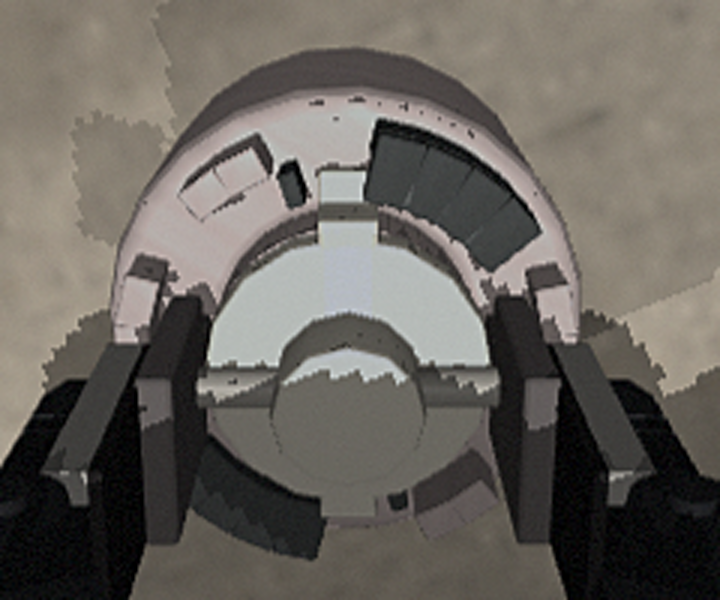

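The lug (318–366, row 185) is just emerging from the hook, with about 12 px (roughly 0.08 rad) to the stop post at column 306.

send_rows(moves=[0,0,0,0,0,0.15,1,0,0,0,0,0,0.15,1,0,0,0,0,0,0,1])

```text
time: 13.0
ee_pos: [0.5152, 0.0259, 0.0918]
tcp_rot: [-179.9, 0.0, -111.1]
wrist_force: [-0.2, 0.3, 6.6]
opening: 0.052
grasp_force: 27.3
```

```bash
python3 s.py
```

```text
{'time': 13.0, 'ee_pos': array([0.5152, 0.0259, 0.0918]), 'tcp_rot': array([-179.9383,    0.0314, -111.1343]), 'wrist_force': array([-0.168 ,  0.2676,  6.5793]), 'torque': array([ 0.0455, -0.041 , -0.0378]), 'grasp_force': 27.273189425468445, 'opening': 0.05202891260427023}
```

send_rows(moves=[0,0,0,0,0,0.1,1,0,0,0,0,0,0,1])

```text
time: 13.25
ee_pos: [0.5152, 0.0259, 0.0918]
tcp_rot: [-179.9, 0.0, -110.3]
wrist_force: [0.2, -0.7, 5.6]
opening: 0.0524
grasp_force: 27.2
```

```bash
python3 s.py
```

```text
{'time': 13.25, 'ee_pos': array([0.5152, 0.0259, 0.0918]), 'tcp_rot': array([-179.9357,    0.0296, -110.2841]), 'wrist_force': array([ 0.1996, -0.6914,  5.6194]), 'torque': array([ 0.0017, -0.0367, -0.0445]), 'grasp_force': 27.23404884338379, 'opening': 0.05235337843787854}
```

Continue in 0.015 rad steps.

send_rows(moves=[0,0,0,0,0,0.1,1,0,0,0,0,0,0,1])

```text
time: 13.5
ee_pos: [0.5153, 0.0259, 0.0918]
tcp_rot: [-179.9, 0.0, -109.4]
wrist_force: [0.4, -0.5, 5.9]
opening: 0.0523
grasp_force: 27.1
```

```bash
python3 s.py
```

```text
{'time': 13.5, 'ee_pos': array([0.5153, 0.0259, 0.0918]), 'tcp_rot': array([-179.92  ,    0.0311, -109.4282]), 'wrist_force': array([ 0.3792, -0.5017,  5.917 ]), 'torque': array([-0.0226, -0.1654, -0.0532]), 'grasp_force': 27.13146686553955, 'opening': 0.05232671981468305}
```

send_rows(moves=[0,0,0,0,0,0.1,1,0,0,0,0,0,0,1])

```text
time: 13.75
ee_pos: [0.5154, 0.0259, 0.0918]
tcp_rot: [-179.9, 0.0, -108.6]
wrist_force: [1.0, 0.3, 5.4]
opening: 0.0526
grasp_force: 27.0
```

```bash
python3 s.py
```

```text
{'time': 13.75, 'ee_pos': array([0.5154, 0.0259, 0.0918]), 'tcp_rot': array([-179.9112,    0.0363, -108.5746]), 'wrist_force': array([0.9963, 0.3359, 5.3651]), 'torque': array([ 0.0526, -0.2619, -0.1813]), 'grasp_force': 27.027390003204346, 'opening': 0.05262124694494537}
```

send_rows(moves=[0,0,0,0,0,0.08,1,0,0,0,0,0,0,1])

```text
time: 14.0
ee_pos: [0.5154, 0.0259, 0.0918]
tcp_rot: [-179.9, 0.0, -107.9]
wrist_force: [0.6, 0.0, 5.1]
opening: 0.0527
grasp_force: 27.0
```

```bash
python3 s.py; python3 - <<'E'
from h import *
c=snap('wrist','wrist6.png')
i=cv2.imread('pics/wrist6.png')[140:340,160:400]
cv2.imwrite('pics/crop6.png',cv2.resize(i,None,fx=3,fy=3,interpolation=cv2.INTER_CUBIC))
E
```

```text
{'time': 14.0, 'ee_pos': array([0.5154, 0.0259, 0.0918]), 'tcp_rot': array([-179.911 ,    0.0346, -107.8993]), 'wrist_force': array([0.5836, 0.0014, 5.0771]), 'torque': array([-0.0523, -0.2315, -0.2583]), 'grasp_force': 26.994768977165222, 'opening': 0.052659590770615446}
```

View pics/crop6.png

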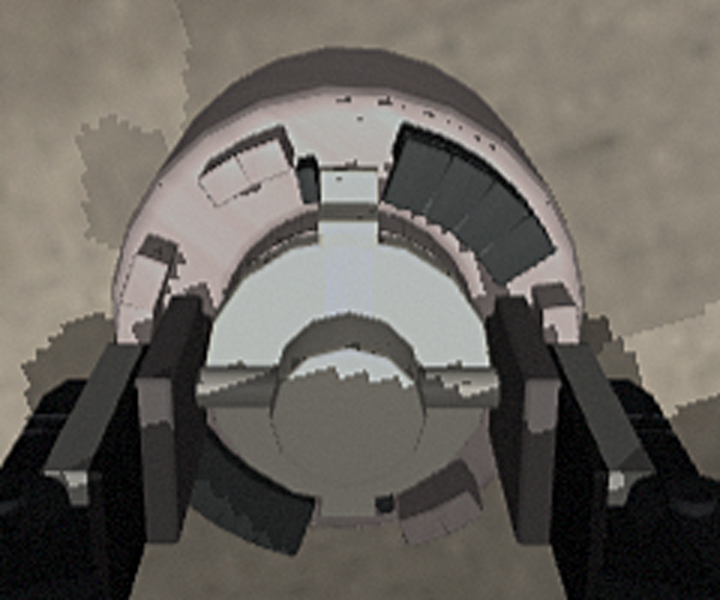

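The lug now touches the stop post (column 318) and is clear of the hook (378 against 385), with the torque at -0.26 N m. I ease off slightly and lift slowly.

send_rows(moves=[0,0,0,0,0,-0.1,1,0,0,0.05,0,0,0,1,0,0,0.08,0,0,0,1,0,0,0.08,0,0,0,1])

```text
time: 14.55
ee_pos: [0.5148, 0.0257, 0.0961]
tcp_rot: [180.0, -0.0, -108.8]
wrist_force: [4.3, -1.2, -4.0]
opening: 0.0523
grasp_force: 26.0
```

```bash
python3 s.py
```

```text
{'time': 14.55, 'ee_pos': array([0.5148, 0.0257, 0.0961]), 'tcp_rot': array([ 179.9988,   -0.0303, -108.7775]), 'wrist_force': array([ 4.3006, -1.1792, -4.0421]), 'torque': array([-0.3941, -0.9215, -0.0867]), 'grasp_force': 25.969726145267487, 'opening': 0.05227499568116402}
```

send_rows(moves=[0.03,0,0.08,0,0,0,1,0,0,0.1,0,0,0,1,0,0,0.1,0,0,0,1])

```text
time: 14.92
ee_pos: [0.5152, 0.026, 0.1036]
tcp_rot: [180.0, -0.0, -108.8]
wrist_force: [0.8, -0.8, -1.0]
opening: 0.0528
grasp_force: 26.7
```

```bash
python3 s.py
```

```text
{'time': 14.925, 'ee_pos': array([0.5152, 0.026 , 0.1036]), 'tcp_rot': array([ 179.9569,   -0.0057, -108.7846]), 'wrist_force': array([ 0.8165, -0.757 , -1.0156]), 'torque': array([-0.0029,  0.0069,  0.0124]), 'grasp_force': 26.687486171722412, 'opening': 0.05279558960086272}
```

The cap is free: the wrist carries only its weight. Next I lift and go over the pad.

send_rows(moves=[0,0,0.5,0,0,0,1,0,0,1,0,0,0,1,0,0,1,0,0,0,1,0,0,1,0,0,0,1,-0.1,-0.5,0.5,0,0,0,1,-0.1,-1,0,0,0,0,1,-0.1,-1,0,0,0,0,1,-0.1,-1,0,0,0,0,1])

```text
time: 15.92
ee_pos: [0.505, -0.063, 0.2034]
tcp_rot: [180.0, -0.0, -108.8]
wrist_force: [-0.1, -1.1, -1.5]
opening: 0.0524
grasp_force: 26.7
```

send_rows(moves=[-0.15,-1,0,0,0,0,1,-0.15,-1,0,0,0,0,1,-0.15,-1,0,0,0,0,1,-0.15,-1,0,0,0,0,1,-0.15,-1,0,0,0,0,1,-0.15,-1,0,0,0,0,1,-0.15,-1,0,0,0,0,1,-0.15,-1,0,0,0,0,1])

```text
time: 16.92
ee_pos: [0.4746, -0.2629, 0.2034]
tcp_rot: [180.0, -0.0, -108.8]
wrist_force: [-0.1, 0.1, -1.2]
opening: 0.0525
grasp_force: 26.7
```

send_rows(moves=[-0.1,-1,0,0,0,0,1,-0.1,-0.6,0,0,0,0,1,-0.03,-0.3,0,0,0,0,1,0,0,0,0,0,0,1])

```text
time: 17.42
ee_pos: [0.4696, -0.3092, 0.2034]
tcp_rot: [180.0, 0.0, -108.8]
wrist_force: [0.5, 0.0, -0.5]
opening: 0.0527
grasp_force: 26.7
```

```bash
python3 s.py; python3 - <<'E'
from h import *
for n in('wrist','side'):
    c=snap(n,n+'7.png')
    for d in bot.trace(n,'pad')[:3]:
        e=cv2.fitEllipse(max(cv2.findContours(d['region'].astype('uint8'),0,1)[0],key=len)); print(n,round(d['p'],2),e,ray(c,e[0],.004))
    print([(round(d['p'],2),ray(c,d['pixel'],0)[:2]) for d in bot.landmark_of(n,'pad')])
E
```

```text
{'time': 17.425, 'ee_pos': array([ 0.4696, -0.3092,  0.2034]), 'tcp_rot': array([ 179.9821,    0.012 , -108.8223]), 'wrist_force': array([ 0.5145,  0.0009, -0.5274]), 'torque': array([-0.0203,  0.0171,  0.0143]), 'grasp_force': 26.709289848804474, 'opening': 0.052704166748082995}
wrist 0.81 ((154.17462158203125, 259.4253234863281), (66.94102478027344, 98.41715240478516), 54.293827056884766) [ 0.60739427 -0.27360043  0.004     ]
wrist 0.66 ((273.6759033203125, 174.5781707763672), (93.07412719726562, 111.2179183959961), 88.59214782714844) [ 0.46882378 -0.31580123  0.004     ]
[(0.96, array([ 0.60370773, -0.2595834 ])), (0.72, array([ 0.46841566, -0.30688323]))]
side 0.69 ((309.7108154296875, 206.92620849609375), (36.201717376708984, 40.48065185546875), 94.4887466430664) [ 0.60188645 -0.25434529  0.004     ]
[(0.77, array([ 0.6035941 , -0.26666806]))]
```

View pics/wrist7.png

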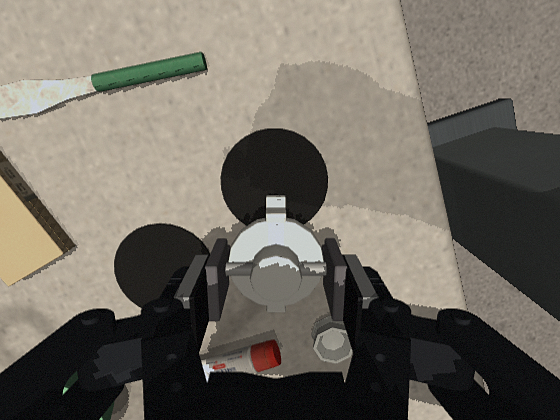

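The wrist picture shows the pad centred near (274,180), and the held cap is over it by calibration. The other disc is at (160,262). I descend.

send_rows(moves=[-0.04,0.06,-1,0,0,0,1,0,0,-1,0,0,0,1,0,0,-1,0,0,0,1,0,0,-1,0,0,0,1,0,0,-1,0,0,0,1,0,0,-0.7,0,0,0,1,0,0,-0.4,0,0,0,1,0,0,0,0,0,0,1])

```text
time: 18.73
ee_pos: [0.4686, -0.3074, 0.0507]
tcp_rot: [180.0, 0.0, -108.8]
wrist_force: [-0.6, -0.6, -1.0]
opening: 0.0525
grasp_force: 26.7
```

send_rows(moves=[0,0,-0.1,0,0,0,1,0,0,-0.1,0,0,0,1,0,0,0,0,0,0,1])

```text
time: 19.1
ee_pos: [0.4688, -0.3076, 0.0461]
tcp_rot: [-180.0, -0.0, -108.8]
wrist_force: [-0.0, -0.6, -0.7]
opening: 0.0521
grasp_force: 26.7
```

```bash
python3 s.py
```

```text
{'time': 19.1, 'ee_pos': array([ 0.4688, -0.3076,  0.0461]), 'tcp_rot': array([-179.9904,   -0.0019, -108.7979]), 'wrist_force': array([-0.0306, -0.6448, -0.6922]), 'torque': array([0.0351, 0.004 , 0.0005]), 'grasp_force': 26.712942123413086, 'opening': 0.052118488153419885}
```

send_rows(moves=[0,0,-0.06,0,0,0,1,0,0,-0.06,0,0,0,1,0,0,-0.05,0,0,0,1,0,0,0,0,0,0,1])

```text
time: 19.6
ee_pos: [0.4687, -0.3075, 0.0416]
tcp_rot: [180.0, 0.0, -108.8]
wrist_force: [-0.6, -0.1, -1.4]
opening: 0.0524
grasp_force: 26.7
```

```bash
python3 s.py
```

```text
{'time': 19.6, 'ee_pos': array([ 0.4687, -0.3075,  0.0416]), 'tcp_rot': array([ 179.9878,    0.0015, -108.7975]), 'wrist_force': array([-0.5778, -0.1107, -1.4053]), 'torque': array([-0.0134, -0.0435,  0.0102]), 'grasp_force': 26.712901890277863, 'opening': 0.05244255079702081}
```

send_rows(moves=[0,0,-0.03,0,0,0,1,0,0,-0.02,0,0,0,1,0,0,0,0,0,0,1])

```text
time: 19.98
ee_pos: [0.4688, -0.3077, 0.0409]
tcp_rot: [-180.0, -0.0, -108.8]
wrist_force: [-1.5, 0.6, 4.4]
opening: 0.0522
grasp_force: 28.4
```

```bash
python3 s.py
```

```text
{'time': 19.975, 'ee_pos': array([ 0.4688, -0.3077,  0.0409]), 'tcp_rot': array([-179.9812,   -0.0089, -108.8006]), 'wrist_force': array([-1.4844,  0.624 ,  4.432 ]), 'torque': array([ 0.2211,  0.4272, -0.0017]), 'grasp_force': 28.390594124794006, 'opening': 0.0522171106861907}
```

Touchdown at the height I expected. Releasing slowly.

send_rows(moves=[0,0,0,0,0,0,-0.25,0,0,0,0,0,0,-0.3,0,0,0,0,0,0,-0.35,0,0,0,0,0,0,-0.4,0,0,0,0,0,0,-0.45,0,0,0,0,0,0,-0.5,0,0,0,0,0,0,-0.55,0,0,0,0,0,0,-0.6])

```text
time: 20.98
ee_pos: [0.4688, -0.3077, 0.0406]
tcp_rot: [-180.0, -0.0, -108.8]
wrist_force: [1.4, 0.4, 0.3]
opening: 0.0681
grasp_force: 0.0
```

send_rows(moves=[0,0,0,0,0,0,-0.7,0,0,0,0,0,0,-0.8,0,0,0,0,0,0,-0.9,0,0,0,0,0,0,-1,0,0,0,0,0,0,-1,0,0,0,0,0,0,-1])

```text
time: 21.72
ee_pos: [0.4688, -0.3076, 0.0405]
tcp_rot: [-180.0, -0.0, -108.8]
wrist_force: [-0.2, -1.0, -0.6]
opening: 0.0855
grasp_force: 0.0
```

```bash
python3 s.py; python3 - <<'E'
from h import *
c=snap('wrist','wrist8.png')
print([(round(d['p'],2),ray(c,d['pixel'],.039)[:2]) for d in bot.landmark_of('wrist','cap_grip')])
E
```

```text
{'time': 21.725, 'ee_pos': array([ 0.4688, -0.3076,  0.0405]), 'tcp_rot': array([-179.9976,   -0.    , -108.7996]), 'wrist_force': array([-0.1803, -1.048 , -0.5747]), 'torque': array([-0.0145, -0.0247, -0.003 ]), 'grasp_force': 0.0, 'opening': 0.08549059320543362}
[(0.65, array([ 0.46769824, -0.30898413]))]
```

send_rows(moves=[0,0,0.3,0,0,0,-1,0,0,0.6,0,0,0,-1,0,0,1,0,0,0,-1,0,0,1,0,0,0,-1,0,0,1,0,0,0,-1,0,0,1,0,0,0,-1,0,0,1,0,0,0,-1,0,0,0,0,0,0,-1])

```text
time: 22.82
ee_pos: [0.4695, -0.3081, 0.1911]
tcp_rot: [-179.7, -0.1, -108.8]
wrist_force: [0.3, 0.3, -0.8]
opening: 0.0856
grasp_force: 0.0
```

```bash
python3 -c "
from h import *
snap('wrist','wrist9.png')"
```

```text
(no output)
```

View pics/wrist9.png

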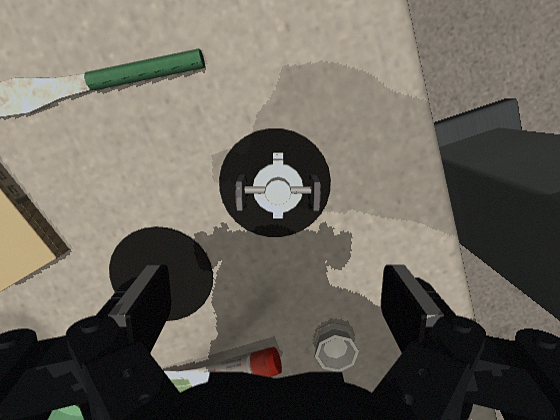

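The cap stands upright at (278,188), centred on the nearer pad at (275,182), with the gripper clear.

```bash
python3 -c "
from h import *
print(bot.job_done())"
```

```text
the job is handed in; nothing more can be done
None
```

The canister is open and its cap stands upright on the round black pad nearest the base; I handed the job in at about 23 s, with the gripper clear and the other things left where they were.

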